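# Set and lock a bracket blank in the bending block

## Robot

A 7-joint arm with a two-finger parallel gripper is mounted at the origin on a cart in front of the work surface, level with it; the furniture and walls round the work are solid. World frame = base frame: x ahead of the robot, y to its left, z up, the work surface at z = 0. Lengths are in m, angles in rad, forces in N, time in s.
With the tool pointing down it reaches from about 0.425 to 0.875 m from the base axis. Payload 8.4 kg.
Tool frame: the origin (TCP) lies between the finger pads; the fingertips stand 25 mm ahead of it and the grasp point (between the pads) lies 6 mm ahead of it; z points along the fingers, y is the line along which they close (so a half turn about z gives the same grasp; the last joint's range is limited). The gripper opens to 85 mm and grips with 20 to 120 N. Pads are 22 mm wide; open, the fingers measure 114 mm over their backs; the gripper's body (76 mm by 85 mm) begins 54 mm behind the grasp point. The pads swing forward as they close: fully open they stand 13 mm farther back than shut.
Start: joints at [1.14, 0.333, 0.04, 1.465, -0.013, 1.343, -0.059], TCP at [0.212, -0.615, 0.256] pointing down, gripper open.
Joint ranges: [-2.58, 2.58], [-0.38, 2.09], [-1.3, 1.39], [0.25, 2.4], [-1.5, 4.64], [0.08, 2.09], [-2.65, 2.65]. Speed limits (rad/s): [2.22, 2.22, 2.79, 2.79, 3.14, 3.14, 3.14].

## Interface

Orientations are given as a rotation vector (axis times angle).
In Python, from plant import reach, move_l, move_j, set_gripper, pause, ik, read_camera, camera_info, PlanningError, sign_off, read_clock, read_joints, read_joint_vel, read_joint_torque, read_ee_pos, read_eef_rot, read_force, read_torque, read_grip_width, read_gripper_force gives the robot as it stands. Calls block until the motion is done:
- reach(position, orientation): joint-space move of the TCP to a pose.
- move_l(position, max_speed=0.15, ori=None): straight line of the TCP; ori=None keeps the orientation; max_speed is the mean speed in m/s.
- move_j(angles): joint-space move.
- set_gripper(opening, strength=None): finger opening in m; strength is the grip in N (None keeps the last); returns when the fingers have stopped.
- pause(seconds).
- ik(position, orientation): joint angles nearest the present ones, or None.
- read_camera(name): name is "side" or "top"; returns the picture (384x512x3 uint8, blue, green, red); there is no depth.
- camera_info(name): a dict with "K" (3x3 intrinsics, pixels), "dist_coeffs" ([k1, k2, p1, p2, k3] as OpenCV has them; the pictures are not rectified), "eye" and "orientation" of the camera in the world. Camera axes: x right, y down, z forward; pixel columns grow to the right and rows downward; lengths in m; the calibration is good to about 2 mm. A picture is of the moment at which its call begins. camera_info takes no time and is no camera call.
A pose or a line that the arm cannot do raises PlanningError and nothing moves.
- sign_off(): hands the job in; it is judged then, once.
Readings, each from a call of its own:
- read_clock(): time.
- read_joints(): joint angles.
- read_joint_vel(): joint speeds.
- read_joint_torque(): joint torques, N m.
- read_ee_pos(): TCP position.
- read_eef_rot(): TCP orientation.
- read_force(): force on the tool from outside, world axes, zero at the start.
- read_torque(): the same for the moment, N m.
- read_grip_width(): finger opening in m.
- read_gripper_force(): force on a finger pad.
Only numpy, scipy, OpenCV 4.12 (cv2) and the standard library are available. Lean on these libraries where they do the work, as an engineer would, in place of code of your own. Each camera call takes 0.05 s, during which the arm holds its last target. There are 200 camera calls.

## Task

Set up the flat metal bar for its bend: push it along the bed of the blue bending block with your fingertips until it sticks out 40 mm past the block's bright bending edge (the white scribed line then lies on the edge), and only then swing the red cam lever all the way round to its stop, so that the cam locks the bar straight against the fence. Only push - never pick the bar up - and leave the other things on the table where they are.

Things in the scene. Friction and masses are not known exactly. Their poses are not given: they have to be found in the camera images.
- flat_bar: the bar to set: loose bright metal bar lying on the block's dark bed, 40 wide (x) x 150 long (y) x 6 mm, 0.28 kg. Origin: centre of its underside; +y to the end that is to overhang. On top a blue-inked band with a white scribed line across, 40 mm from the +y end. It slides with ordinary friction and starts loose between cam and fence, a few mm off the fence, up to 0.015 rad askew
- bar_end (a point): middle of the lower edge of the bar's +y end, 75 mm from the bar's origin; it starts 5 to 55 mm short of the bending edge
- bending_block: blue bending block bolted to the table (place and yaw vary), foot 160 (x) x 250 (y) x 10 mm. Origin: under its middle, on the table; z up, +y to the bending edge. Dark flat bed at z = 45 mm, x -66 to +52, y -120 to +120 mm; at y = +120 mm it ends in the bright steel bending edge. The bed behind the fence and clamp (y below 15 mm) carries nothing but the bar and, once closed, the lever's end
- bend_edge (a point): point on the bed's top (z = 45 mm) at the bending edge, in the middle of the lane where the bar's centre line lies when the bar is against the fence; axes as the block's, +y outward over the edge. The overhang is the y of bar_end in this frame
- fence_face (a point): foot of the steel fence's face, at bed height, mid-length: the face is the plane x = +20 mm of the block, from y = 15 to 112 mm. The fence is 14.5 mm tall (two screw heads to 20 mm), with a hold-down lip reaching 6 mm over the bar from 8.5 mm above the bed
- lever_angle (a joint): angle (rad) of the red cam lever about its upright pivot: 0 fully open, grows counterclockwise seen from above, stop at 1.70 = closed. Starts at 0 to 0.25, stays where left, about 2 N at the knob swings it (up to 10 N near the stop). At angle q the arm points at 2.88 + q rad (counterclockwise from the block's +x): open, away from the bar; closed, beside the bar and away from the bending edge
- lever_pivot (a point): the lever's pivot axis at bed height, fixed on the block at x = -41.1, y = +65 mm; the hub round it reaches 22 mm out and 23 mm above the bed
- lever_knob (a point): middle of the upright black round knob at the lever's end, 80 mm from the pivot axis: diameter 17 mm, from 9.5 to 49.5 mm above bed height (this point at 29.5 mm); the red arm joining it to the hub is 13 mm wide, 9.5 to 17.5 mm above bed height
- cam_lever: the red cam lever; origin on its pivot axis at bed height. Under its hub, on the bar's -x side, a steel cam disc 28 mm across, 8 mm off-centre: over the last 0.4 rad or so of the swing it pushes the bar straight against the fence and grips it, dragging it about 1 mm outward (+y); dead centre at 1.65 rad
- load_box: bystander: small white and orange box 62x88x46 mm on the table, loose, right of the block; origin under its centre
- glue_bottle: bystander: white and blue bottle 33x33x96 mm on the table, loose, far left behind the block; origin under its centre
- pin_tin_1: bystander: round red tin with grey lid, 74 mm across, 50 mm tall, loose, left of the block; origin under its centre
- pin_strip_1: bystander: red strip of fastening pins 39x99x8 mm, loose, flat on the table, left of the block and nearer the robot; origin under its centre
Things that resemble listed ones, but are neither listed nor needed, are in the scene too. Leave any brown look-alike of the flat_bar alone.

How it is judged:
On the way:
1. the bar overhangs the bending edge by 40 mm (within 4 mm) while the lever is still open (below 0.8 rad) (y of bar_end in the frame of bend_edge between 0.036 and 0.044 m and value of joint lever_angle below 0.8 rad), for 0.2 s.
At the end, for the whole second after the job is handed in: the bar lies flat on the bed, overhanging the bending edge by 40 mm within 4 mm, against the fence (within 1.5 mm) and parallel to it within 0.02 rad; the cam lever is closed (over 1.55 rad) and its cam presses on the bar with more than 3 N; everything at rest (y of bar_end in the frame of bend_edge between 0.036 and 0.044 m and angle between the y axis of flat_bar and the y axis of bending_block, either way round below 0.02 rad and x of flat_bar in the frame of bend_edge above -0.0015 m and z of flat_bar in the frame of bend_edge between -0.002 and 0.002 m and value of joint lever_angle above 1.55 rad and contact force between cam_lever and flat_bar above 3 N and linear speed of flat_bar below 0.005 m/s); the robot touches nothing.
It fails at once if the bar is lifted or tipped off the bed (z of flat_bar in the frame of bend_edge above 0.006 m or z of flat_bar in the frame of bend_edge below -0.006 m or angle between flat_bar's own z axis and vertical above 0.12 rad).
It fails at once if a bystander is moved by more than 15 mm (distance of any of load_box, glue_bottle, pin_tin_1, pin_strip_1 from where it was at the start of the episode above 0.015 m).
It also fails if it takes over 58 s, if anything falls off the work surface, if the arm or the gripper's body presses on something with over 40 N, if the wrist force passes 120 N, or if a joint passes its speed limit or range.

## Working session

There is one attempt and no reset: what is moved stays moved. The work goes in short steps, each a Python script; the robot and the scene stay as the last script left them, time stands still between calls to the robot, and variables do not carry over. Pictures are saved under pics/ and viewed, at most 10 in all, crops included, and the job is handed in when it is done.

```bash
mkdir -p pics
python3 - <<'E'
from plant import *
import cv2
for n in("top","side"):
    im=read_camera(n);cv2.imwrite(f"pics/{n}0.png",im)
    i=camera_info(n);print(n,i)
print(read_clock(),read_ee_pos(),read_eef_rot())
E
```

```text
top {'K': array([[350.62062837,   0.        , 255.94844736],
       [  0.        , 350.62062837, 193.73584893],
       [  0.        ,   0.        ,   1.        ]]), 'dist_coeffs': array([-0.07935792,  0.        ,  0.        ,  0.        ,  0.        ]), 'eye': array([ 0.44329366, -0.0589512 ,  0.98202766]), 'orientation': array([-2.11551791,  2.14444746, -0.1677958 ])}
side {'K': array([[437.80812466,   0.        , 253.9036324 ],
       [  0.        , 437.80812466, 192.06685759],
       [  0.        ,   0.        ,   1.        ]]), 'dist_coeffs': array([-0.08775919,  0.        ,  0.        ,  0.        ,  0.        ]), 'eye': array([0.52018788, 0.87021545, 0.88536103]), 'orientation': array([-0.06375953,  2.84023384, -1.27232889])}
0.1 [ 0.2116075  -0.61419804  0.25552048] [-3.09705116e+00 -5.18598943e-01  4.95284935e-04]
```

View pics/top0.png

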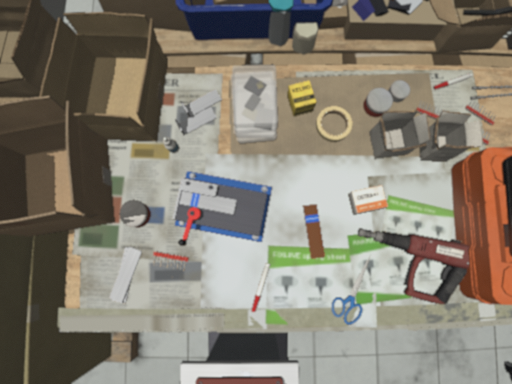

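View pics/side0.png

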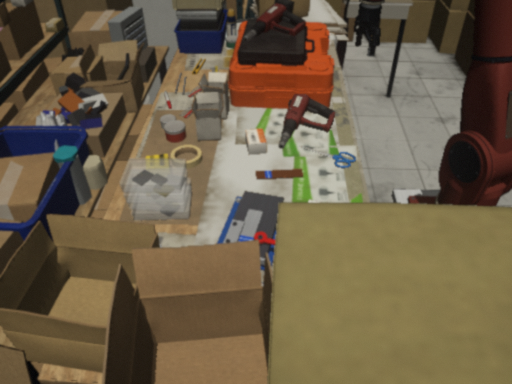

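The top picture shows the blue block at about (225,207), its bright edge on the left, the lever knob at (183,241) and the bar around (213,203). The brown bar at (313,232) is the look-alike. The side view only shows part of the block, at (250,220). Next I'll enlarge the block in both views.

Run:
```python
import cv2,numpy as np
a=cv2.imread("pics/top0.png")[165:250,168:278]
b=cv2.imread("pics/side0.png")[180:270,205:295]
cv2.imwrite("pics/c0.png",cv2.resize(a,None,fx=7,fy=7,interpolation=cv2.INTER_CUBIC))
cv2.imwrite("pics/c1.png",cv2.resize(b,None,fx=6,fy=6,interpolation=cv2.INTER_CUBIC))
```

```text
(no output)
```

View pics/c0.png

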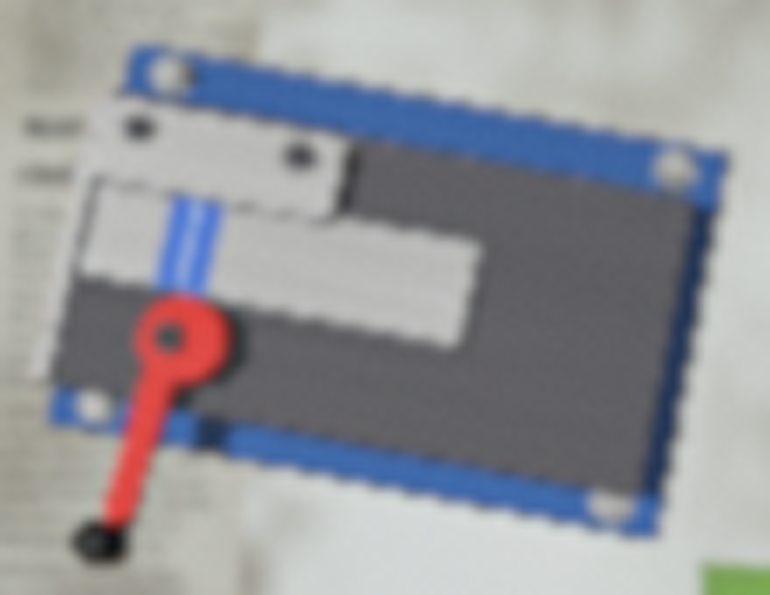

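View pics/c1.png

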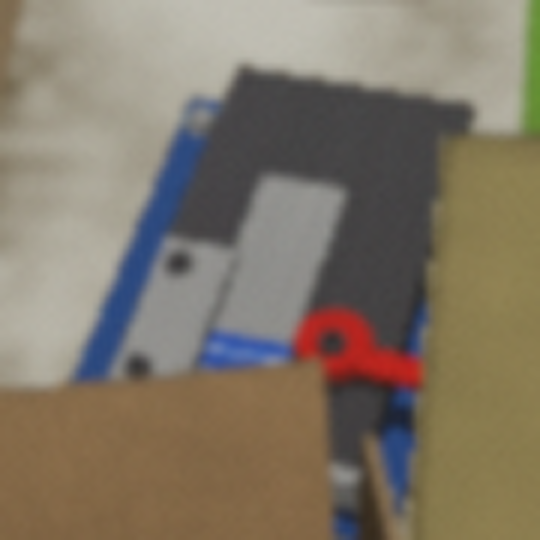

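The bar on the bed (grey, with blue band and white line at crop (192,250), full image about (195,200)) is the flat_bar. It is the bright one lying on the dark bed, while the brown one at (313,232) lies on the table. Fence is on the upper side, lever open, knob at crop (100,540). Next I cast rays and fit.

```bash
cat > h.py <<'E'
import cv2,numpy as np
from scipy.spatial.transform import Rotation as R
from plant import *
def ray(px,z,n="top"):
    i=camera_info(n);u=cv2.undistortPoints(np.array(px,float).reshape(-1,1,2),i["K"],i["dist_coeffs"]).reshape(-1,2)
    d=np.c_[u,np.ones(len(u))]@R.from_rotvec(i["orientation"]).as_matrix().T
    z=np.broadcast_to(z,len(u));return (i["eye"]+d*((z-i["eye"][2])/d[:,2])[:,None])[:,:2]
def crop(c,o=(168,165),s=7): return (np.array(c,float)+.5)/s-.5+np.array(o)
def rigid(m,w):
    a=m-m.mean(0);b=w-w.mean(0);t=np.arctan2((a[:,0]*b[:,1]-a[:,1]*b[:,0]).sum(),(a*b).sum())
    c,s=np.cos(t),np.sin(t);Q=np.array([[c,-s],[s,c]]);return t,w.mean(0)-Q@m.mean(0),Q
E
python3 - <<'E'
from h import *
np.set_printoptions(precision=4,suppress=True)
c=crop([(135,45),(728,155),(655,535),(52,425),(700,200),(642,495),(112,92),(35,380)])
m=np.array([(80,125),(80,-125),(-80,-125),(-80,125),(52,-120),(-66,-120),(52,120),(-66,120)])/1000
w=ray(c,[.01]*4+[.045]*4)
t,p,Q=rigid(m,w);print("yaw",t,"p",p);print("resid mm",1000*((w-p)@Q-m))
f=lambda px,z:1000*((ray(crop(px),z)-p)@Q)
print("bar corners",f([(482,240),(462,348),(97,180),(80,274)],.051))
print("line",f([(192,250)],.051),"pivot",f([(170,337)],.070),"knob",f([(100,541)],.0945))
print("fence end corners",f([(348,140),(330,215)],.0595))
T=cv2.imread("pics/c1.png")
g=lambda px,z:1000*((ray(crop(px,(205,180),6),z,"side")-p)@Q)
print("side bar",g([(262,178),(345,186)],.051),"bed -y corners",g([(243,67),(473,105)],.045))
print(ray(crop([(100,541)]),.0945))
E
```

```text
yaw -0.20021909384558867 p [0.5751 0.0424]
resid mm [[-1.9648 -3.5267]
 [-2.375   0.5135]
 [ 2.7867  1.4252]
 [ 0.3607 -4.6023]
 [-0.537   2.9523]
 [ 1.5774  3.9916]
 [-0.8258 -2.64  ]
 [ 0.9779  1.8864]]
bar corners [[ 19.6546 -37.6638]
 [-22.6322 -38.2928]
 [ 15.0485 113.8627]
 [-22.0712 112.2346]]
line [[-4.8745 71.5204]] pivot [[-40.7966  68.6065]] knob [[-119.7856   72.5884]]
fence end corners [[47.0214 19.7249]
 [17.1971 20.5335]]
side bar [[ 17.7422 -32.1593]
 [-20.3477 -36.0594]] bed -y corners [[  48.0907 -110.4915]
 [ -65.0488 -110.0552]]
[[0.4721 0.1374]]
```

```bash
cat >> h.py <<'E'
YAW=-.2002;P=np.array([.5751,.0424])
c,s=np.cos(YAW),np.sin(YAW);Q=np.array([[c,-s],[s,c]])
def W(b,z): return np.r_[P+Q@(np.array(b)/1000),z]
def B(w): return 1000*((np.array(w)[:2]-P)@Q)
def ori(phi): return (R.from_euler('z',phi)*R.from_euler('x',np.pi)).as_rotvec()
def fb(): return Q.T@read_force()[:2]
def probe(x,y0,y1,z,step,thr,v=.03):
    f0=fb()
    for y in np.arange(y0,y1+.01,step):
        move_l(W((x,y),z),v);f=fb()-f0
        if np.hypot(*f)>thr: break
    return B(read_ee_pos()),f
E
python3 - <<'E'
from h import *
for ph in (YAW+np.pi/2,YAW-np.pi/2,YAW,YAW+np.pi): 
    print(ph,[np.round(j,2) if (j:=ik(W(b,z),ori(ph))) is not None else None for b,z in(((0,-150),.055),((0,0),.072),((-120,100),.09))])
set_gripper(0.0,20)
p=read_ee_pos();move_l([p[0],p[1],.33],.25)
o=ori(YAW+np.pi/2) 
if ik(W((0,-150),.055),o) is None: o=ori(YAW-np.pi/2)
reach(W((0,-152),.16),o);print(read_clock())
move_l(W((0,-152),.055),.1);print(read_clock(),read_force())
print(probe(0,-150,-115,.055,1.5,3),read_clock(),read_eef_rot())
cv2.imwrite("pics/t1.png",read_camera("top"))
E
```

```text
1.3705963267948966 [array([ 0.53,  0.38, -0.5 ,  1.88,  0.23,  0.93, -0.27]), array([ 0.43,  0.45, -0.71,  1.81,  0.34,  1.  , -0.61]), array([ 0.44,  0.36, -0.99,  1.96,  0.35,  1.01, -0.91])]
-1.7709963267948965 [array([-0.81,  0.68,  1.22,  1.95, -0.75,  1.06, -2.61]), array([ 0.7 ,  0.62, -1.1 ,  1.8 ,  0.61,  1.11,  2.33]), array([ 0.52,  0.4 , -1.09,  1.96,  0.42,  1.03,  2.18])]
-0.2002 [array([ 0.43,  0.37, -0.37,  1.89,  0.17,  0.92, -1.79]), array([ 0.37,  0.43, -0.63,  1.82,  0.3 ,  0.99, -2.15]), array([ 0.42,  0.34, -0.95,  1.96,  0.33,  1.  , -2.46])]
2.941392653589793 [array([ 0.61,  0.4 , -0.59,  1.88,  0.28,  0.94,  1.26]), array([ 0.48,  0.47, -0.77,  1.81,  0.38,  1.02,  0.93]), array([ 0.43,  0.35, -0.97,  1.96,  0.34,  1.  ,  0.67])]
3.5583
4.7583 [ 0.17445822 -0.07547253  0.37079233]
(array([ 8.60850125e-03, -1.26635311e+02]), array([-0.21943868, -3.03681679])) 9.0083 [ 2.43252411e+00  1.98745819e+00 -9.23679005e-04]
```

```bash
cat >> h.py <<'E'
P=P+Q@np.array([0,.0044])
E
python3 - <<'E'
from h import *
move_l(W((0,-145),.055),.1);move_l(W((-2,-140),.11),.15);move_l(W((-2,-80),.11),.15);move_l(W((-2,-80),.085),.1)
f0=read_force()
for z in(.082,.079,.076,.0735):
    move_l(W((-2,-80),z),.04);f=read_force()-f0
    if f[2]>2: print("touch",z,f);move_l(W((-2,-80),z+.0015),.04);z+=.0015;break
print(z,read_clock())
move_l(W((-2,-60),z),.06);f0=fb()
for y in list(range(-52,-4,8))+[-4,-1.7]:
    move_l(W((-2,y),z),.04);print(y,fb()-f0)
print(B(read_ee_pos()),read_clock())
move_l(W((-2,-25),z),.08);move_l(W((-2,-60),.15),.2)
im=read_camera("top");cv2.imwrite("pics/t2.png",im);print(read_clock())
cv2.imwrite("pics/c2.png",cv2.resize(im[165:250,168:278],None,fx=7,fy=7,interpolation=cv2.INTER_CUBIC))
E
```

```text
0.0735 11.825
-52 [-1.30478145 -0.10695286]
-44 [ 0.53270768 -0.10723731]
-36 [-0.26725111  0.32258166]
-28 [-0.32436165 -0.22397778]
-20 [-0.03213101  0.20960165]
-12 [0.25250727 0.82463478]
-4 [0.86678133 0.32454672]
-1.7 [0.0726765  0.33715517]
[-2.00278944 -1.59449386] 15.0083
16.0667
```

View pics/c2.png

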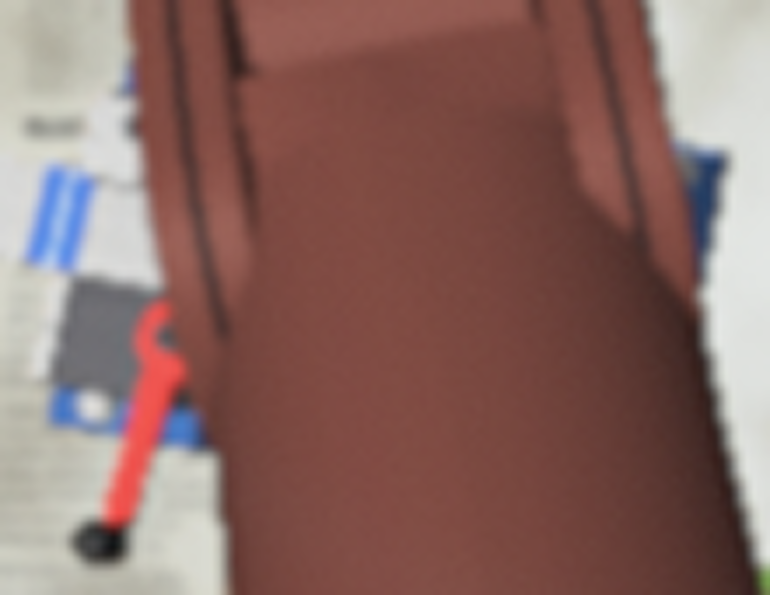

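The white line is now at crop (62,218), close to the bright edge (outer side about x=45 at row 340). Next I measure line against edge numerically.

Run:
```python
from h import *
np.set_printoptions(precision=1,suppress=True,linewidth=160)
f=lambda px,z:B_(ray(crop(px),z))
B_=lambda w:1000*((w-P)@Q)
print("line",f([(62,218)],.051),"edge pts",f([(35,380),(45,340)],.045))
# intensity profile along block y on bed plane
i=camera_info("top");rv=cv2.Rodrigues(R.from_rotvec(i["orientation"]).as_matrix().T)[0];tv=-R.from_rotvec(i["orientation"]).as_matrix().T@i["eye"]
def prof(im,x,ys,z):
    w=np.array([W((x,y),z) for y in ys]);u=cv2.projectPoints(w,rv,tv,i["K"],i["dist_coeffs"])[0].astype(np.float32)
    return cv2.remap(im,u[...,0],u[...,1],cv2.INTER_CUBIC)[:,0]
ys=np.arange(104,134,1.)
a=cv2.imread("pics/top0.png");b=cv2.imread("pics/t2.png")
for x in(-60,-50,-40): print("bed x",x,prof(b,x,ys,.045)[:,2])
for x in(-25,): print("bed x",x,prof(a,x,ys,.045)[:,2])
for x in(-12,-4,4): print("bar x",x,prof(b,x,ys,.051)[:,2])
print(ys)
ys=np.arange(58,82,1.)
for x in (-12,-4,4): print("bar0",x,prof(a,x,ys,.051)[:,2])
```

```text
line [[ -2.1 119.6]] edge pts [[-65.  117.5]
 [-49.2 117.1]]
bed x -60 [112 112 111 109 105 107 114 124 142 163 181 201 211 214 217 216 212 207 202 198 194 191 190 189 190 191 192 193 196 199]
bed x -50 [111 110 111 110 112 119 126 139 157 174 190 206 212 216 218 216 213 209 206 203 202 202 201 200 200 201 201 203 204 206]
bed x -40 [111 110 109 107 109 113 120 134 149 166 186 199 207 214 215 214 213 211 208 206 205 203 202 201 199 199 199 200 201 204]
bed x -25 [ 92  93  94  93  93  98 104 114 130 147 164 179 186 190 192 190 187 185 183 181 179 179 179 178 178 178 177 178 178 178]
bar x -12 [217 215 215 210 199 186 169 145 127 110  98  96 101 111 125 135 139 136 128 116 103  94  91  98 113 131 155 176 191 207]
bar x -4 [214 214 210 203 196 182 163 144 125 105  96  94 103 117 134 146 153 152 145 131 115 101  96 102 117 138 159 178 197 207]
bar x 4 [215 215 212 210 201 186 170 149 127 109  99 100 109 123 139 151 156 152 142 125 110  99  97 104 123 143 162 186 200 208]
[104. 105. 106. 107. 108. 109. 110. 111. 112. 113. 114. 115. 116. 117. 118. 119. 120. 121. 122. 123. 124. 125. 126. 127. 128. 129. 130. 131. 132. 133.]
bar0 -12 [155 141 125 105  92  85  86  95 108 120 130 134 131 124 110  97  88  87  94 109 127 144 165 175]
bar0 -4 [158 141 122 106  93  87  89  98 110 123 130 132 127 117 105  94  88  87  96 111 128 149 161 172]
bar0 4 [151 133 119 101  89  83  83  91 100 110 116 118 114 106  97  88  83  87  95 109 127 144 158 174]
```

```bash
cat >> h.py <<'E'
PIV=np.array([-41.1,65.]);ZL=.093
def lev(q,off=19.5):
    th=2.88+q;return PIV+80*np.array([np.cos(th),np.sin(th)])-off*np.array([-np.sin(th),np.cos(th)]),ori(YAW+th-np.pi/2)
def tang(q,f): th=2.88+q;return f@np.array([-np.sin(th),np.cos(th)])
E
python3 - <<'E'
from h import *
b,o=lev(.22,45);move_l(W((-60,-20),.17),.3);reach(W(b,.16),o);move_l(W(b,ZL),.15)
print(read_clock(),read_force());f0=fb()
for q in np.arange(.22,1.31,.12):
    b,o=lev(q);move_l(W(b,ZL),.06,o);print(round(q,2),round(tang(q,fb()-f0),1),end=" | ")
im=read_camera("top");cv2.imwrite("pics/t3.png",im);print(read_clock())
cv2.imwrite("pics/c3.png",cv2.resize(im[165:250,168:278],None,fx=7,fy=7,interpolation=cv2.INTER_CUBIC))
E
```

```text
17.6917 [0.49721171 0.23825869 0.68078787]
0.22 -0.7 | 0.34 0.7 | 0.46 0.5 | 0.58 0.5 | 0.7 0.6 | 0.82 0.1 | 0.94 -0.3 | 1.06 -0.4 | 1.18 -0.1 | 1.3 0.5 | 21.1667
```

View pics/c3.png

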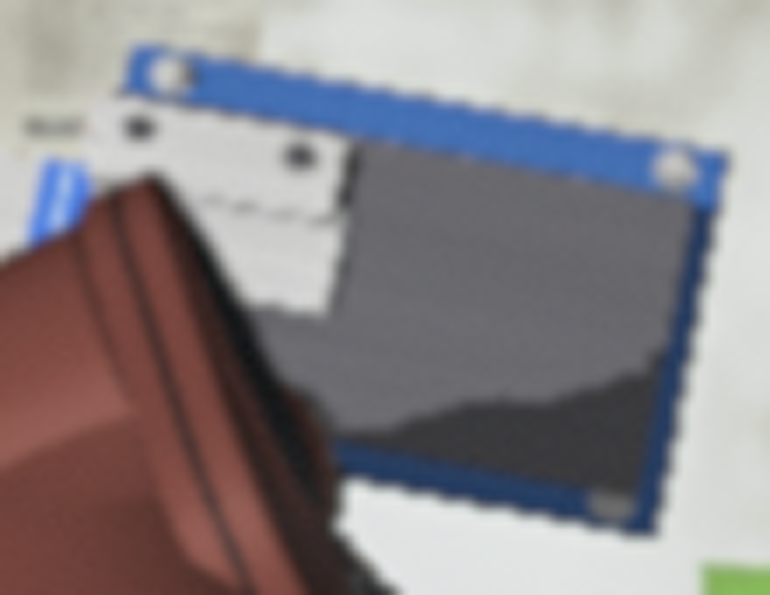

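The bar's inner end at crop (330,315) sits about 5.8 mm past the fence end. That matches an overhang of about 39.3 mm, so the lever can be closed.

Run:
```python
from h import *
f0=fb()
for q in np.r_[np.arange(1.36,1.61,.06),np.arange(1.63,1.80,.02)]:
    b,o=lev(q);move_l(W(b,ZL),.04,o);t=tang(q,fb()-f0);print(round(q,2),round(t,1),end=" | ")
    if t<-22: break
print(read_clock())
b,o=lev(q,50);move_l(W(b,ZL),.1);move_l(W(b,.2),.2);reach(W((-60,-250),.3),ori(YAW+np.pi/2))
im=read_camera("top");cv2.imwrite("pics/t4.png",im);print(read_clock())
cv2.imwrite("pics/c4.png",cv2.resize(im[165:250,168:278],None,fx=7,fy=7,interpolation=cv2.INTER_CUBIC))
```

```text
1.36 -2.7 | 1.42 -2.7 | 1.48 -0.3 | 1.54 -1.1 | 1.6 -0.3 | 1.63 -4.3 | 1.65 -3.5 | 1.67 -6.1 | 1.69 -5.5 | 1.71 -6.2 | 1.73 -12.9 | 1.75 -18.4 | 1.77 -25.0 | 24.5417
26.75
```

View pics/c4.png

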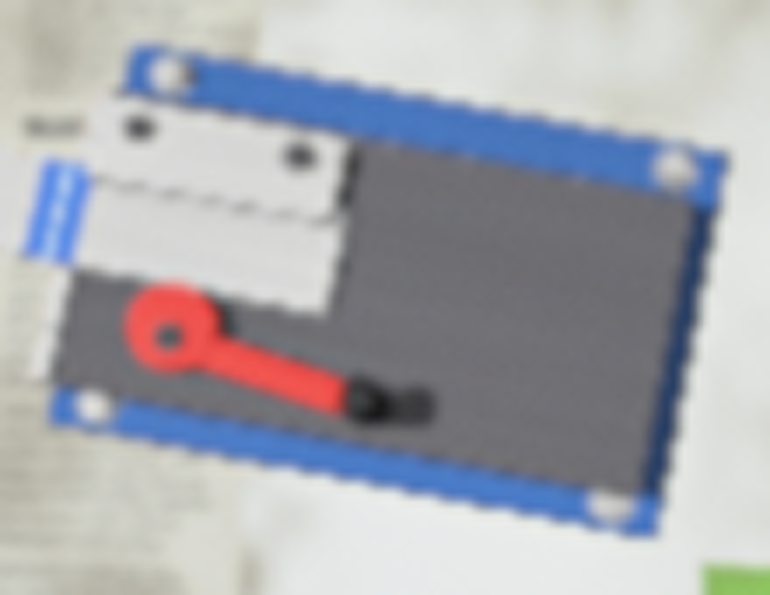

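Lever closed, knob at crop (367,400); bar against the fence, white line at about (57,210). Last I check the overhang numerically.

Run:
```python
from h import *
np.set_printoptions(precision=1,suppress=True,linewidth=160)
i=camera_info("top");M=R.from_rotvec(i["orientation"]).as_matrix().T;rv=cv2.Rodrigues(M)[0];tv=-M@i["eye"]
def prof(im,x,ys,z):
    w=np.array([W((x,y),z) for y in ys]);u=cv2.projectPoints(w,rv,tv,i["K"],i["dist_coeffs"])[0].astype(np.float32)
    return cv2.remap(im,u[...,0],u[...,1],cv2.INTER_CUBIC)[:,0,2].astype(float)
im=cv2.imread("pics/t4.png");a=cv2.imread("pics/top0.png")
def edge(im,x,lo,hi,z):
    ys=np.arange(lo,hi,.5);g=np.abs(np.gradient(cv2.GaussianBlur(prof(im,x,ys,z)[:,None],(1,9),0)[:,0]));k=g>g.max()*.4;return (ys*g*k).sum()/(g*k).sum()
for x in(-12,-4,4):
    ys=np.arange(114,126,.5);print("line",ys[prof(im,x,ys,.051).argmax()],"bar -y end",edge(im,x,-2,22,.051),"orig -y end",edge(a,x,-55,-30,.051))
print("fence end",[edge(im,x,5,27,.0595) for x in(30,35,40)],"bed -y",[edge(im,x,-130,-112,.045) for x in(-20,0,20)])
B_=lambda w:1000*((w-P)@Q)
k=B_(ray(crop([(365,398)]),.0945))[0];pv=B_(ray(crop([(170,337)]),.07))[0]
print(k,pv,"q",np.arctan2(*(k-PIV)[::-1])%(2*np.pi)-2.88,read_grip_width(),read_clock())
```

```text
line 121.5 bar -y end 11.770554974994402 orig -y end -41.26774030043314
line 121.5 bar -y end 11.43909495269328 orig -y end -40.88831056170028
line 121.5 bar -y end 11.21793850101073 orig -y end -41.6021000632126
fence end [np.float64(15.319780853517878), np.float64(17.07155219835509), np.float64(17.01162137884572)] bed -y [np.float64(-126.78449914034928), np.float64(-127.08813164893617), np.float64(-126.65147079085148)]
[-51.1 -15.7] [-40.8  64.2] q 1.7087742339174303 -0.00034598324712858746 26.75
```

```bash
python3 -c "
from plant import *
print(sign_off(),read_clock())"
```

```text
the job is handed in; nothing more can be done
the job is handed in; nothing more can be done
```

The job is handed in but I got no verdict back: the bar overhangs about 40–41.5 mm by touch and camera (limit 36–44), lies against the fence, and the lever is at its stop (about 1.70 rad), though I could not measure the cam's grip force.

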